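# Secure the sample carrier and hold it up ready

## Task

Get the sample carrier ready to be handed over: swing its open wire keeper over the tubes and down until the cross bar rests fully in the catch forks, while the carrier stands on the table. Then take the carrier by the grip of its handle, lift it at least 10 cm clear of the table and keep it level and still, with the keeper shut and all four tubes in their wells, without shifting the things around it. Finish while holding it in the air: do not put it down or let go.

Things in the scene. Friction and masses are not known exactly. Their poses are not given: they have to be found in the camera images.
- carrier: Loose sample carrier, about 0.5 kg, balanced under its grip: aluminium base plate 96 mm (x) by 184 mm (y), on it a white block with six 18 mm wells; in four stand capped tubes, cap tops 102 mm up. Over its middle, along y, an arch handle with the grip on top; at its -y end the hinged wire keeper, at its +y end the catch. Origin: centre of its underside; z up.
- grip (a point): middle of the carrier's grip: a level grey bar 20 mm wide (carrier x), 20 mm tall, 100 mm long (carrier y), on two 10 mm thick posts at y = -43 and +43 mm. This point is 150 mm above the carrier's underside, straight over its origin; gripped from above across the 20 mm width.
- keeper (a joint): angle of the keeper, a U-shaped frame of 8 mm steel bar hinged about the carrier's x axis: 0 = shut, level, 2 mm above the tube caps, cross bar in the catch, at its stop; 1.57 = straight up; up to 2.1 = leaning back, open. Its two arms lie at x = -28 and +28 mm, outside the arch handle, which it clears. It stays where it is left (about 0.5 to 1 N at the cross bar moves it).
- keeper_hinge (a point): middle of the keeper's hinge axis, between two posts 116 mm high at x = -36 and +36 mm: at carrier x = 0, y = -70 mm, 108 mm above the underside
- keeper_bar (a point): middle of the keeper's cross bar, on a sleeve 12 mm thick and 32 mm long (along carrier x), 150 mm from the hinge axis: at angle q it is at carrier y = -70 + 150 cos q mm, height 108 + 150 sin q mm
- catch (a point): middle between the two catch forks where the cross bar lies when shut: at carrier x = 0, y = +80 mm, 108 mm up. The forks stand on posts at x = -36 and +36 mm (10 mm wide, tops 113 mm up); between them is free.
- tube_2: capped sample tube standing in the carrier's well in the -x row, y = -32 mm; 16 mm thick, cap 19 mm, 94 mm high, its foot 8 mm above the carrier's underside; origin centre of its foot
- tube_3: capped sample tube standing in the carrier's well in the -x row, y = +32 mm; 16 mm thick, cap 19 mm, 94 mm high, its foot 8 mm above the carrier's underside; origin centre of its foot
- tube_4: capped sample tube standing in the carrier's well in the +x row, y = 0; 16 mm thick, cap 19 mm, 94 mm high, its foot 8 mm above the carrier's underside; origin centre of its foot
- tube_6: capped sample tube standing in the carrier's well in the +x row, y = +32 mm; 16 mm thick, cap 19 mm, 94 mm high, its foot 8 mm above the carrier's underside; origin centre of its foot
- saline_bottle: bystander, to be left alone: small white bottle, 48 mm across, 104 mm high, origin centre of its underside
- gel_bottle: bystander, to be left alone: pump bottle, 48x75x187 mm, origin centre of its underside
- timer: bystander, to be left alone: flat digital timer, 60x64x18 mm, origin centre of its underside
- scissors: bystander, to be left alone: scissors lying flat, 67x162x10 mm, origin at the middle of the underside
- marker_blue: bystander, to be left alone: marker pen lying flat, 15x138x12 mm, origin at the middle of the underside
- swab_pouch_2: bystander, to be left alone: flat sealed pouch, 34x200x4 mm, origin at the middle of the underside

How it is judged:
By the outcome, as a careful person would: the job done as asked, in the order asked, and still so for the second after the job is handed in, while the arm keeps its last pose, push and grip.
It also fails if it takes over 51 s, if anything falls off the work surface, if the arm or the gripper's body presses on something with over 40 N, if the wrist force passes 120 N, or if a joint passes its speed limit or range.

## Robot

A 6-joint arm with a two-finger parallel gripper is mounted at the origin on a cart in front of the work surface, level with it; the furniture and walls round the work are solid. World frame = base frame: x ahead of the robot, y to its left, z up, the work surface at z = 0. Lengths are in m, angles in rad, forces in N, time in s.
With the tool pointing down it reaches from about 0.35 to 0.975 m from the base axis. Payload 4.9 kg.
Tool frame: the origin (TCP) lies midway between the tips of the shut fingers; the grasp point (between the pads) lies ctrl.tcp_to_grasp behind it (ctrl.tcp_to_grasp is the distance from the TCP to the grasp point, in m); z points along the fingers, y is the direction in which the jaws open and shut (so a half turn about z gives the same grasp; the last joint's range is limited). The gripper opens to 85 mm and grips with 20 to 120 N. Pads are 22 mm wide; open, the fingers measure 114 mm over their backs; the gripper's body (76 mm by 85 mm) begins 54 mm behind the grasp point. The pads swing forward as they close: fully open they stand 13 mm farther back than shut.
Start: joints at [1.034, 0.053, 1.613, -0, 1.476, -0.119], TCP at [0.254, 0.571, 0.231] pointing down, gripper open.
Joint ranges: [-3.01, 3.01], [-1.01, 2.22], [0.06, 2.58], [-1.02, 4.17], [0.09, 2.62], [-3.14, 3.14]. Speed limits (rad/s): [2.57, 2.57, 3.14, 3.14, 3.14, 3.14].

## Interface

Orientations are given as a rotation vector (axis times angle).
In Python, from station import ctrl, get_image, calibration, finish_job, models gives the robot as it stands.
- The arm moves only by the shell command python3 -m creep 'ROWS' [FORCE]. ROWS is JSON, a list of rows, each a list of 7 numbers: the opening, from 0 (shut) to 1 (fully open), then the shift along the tool's x, y, z in m, then the turn, a rotation vector about the tool's x, y, z in degrees. A call has 1 to 20 rows; each row shifts and turns the commanded pose from where the row before left it, along the tool's axes as they then stand; what a row does not reach is not made up. A row lasts 1/10 s, in which the tool goes at most 50 mm and 8.59 degrees, less where a joint would pass 70% of its speed; a pose out of reach is approached as far as the arm can. A call with a gripper value outside its range is refused whole. The fingers move at their own pace and stop on an object; FORCE is the grip in N (left out, the last holds). Time passes only in rows, so rows that do not move let the fingers close. It gives the time, the measured TCP pose, the force and the opening at its end, in the units of the state.
- ctrl.get_obs(): the state, without advancing time (a new reading comes with each control period).
- get_image(name): name is "scene" or "side" or "wrist"; returns the picture (480x640x3 uint8, red, green, blue); there is no depth.
- calibration(name): a dict with "mtx" (3x3 intrinsics, pixels), "R" (3x3) and "t" (3): a world point X has camera coordinates R X + t. Camera axes: x right, y down, z forward; pixel columns grow to the right and rows downward; lengths in m; the calibration is good to about 2 mm. The wrist camera is an equidistant fisheye: a pixel r from the principal point sees the ray r / f radians off the axis. A picture is of the moment at which its call begins: read the wrist's pose just before it. calibration takes no time and is no camera call; for the wrist camera it gives the pose at the moment of the call.
- finish_job(): hands the job in, once; it reports no verdict.
Trained networks look in the newest picture that a camera, given by its name, has taken for a name from the list of things; names that differ only in an ending like _2 or _b are one class to them, and where a whole thing is asked for, a point or a joint stands for the part that bears it (a point fixed in the world has none). Each returns a list of dicts, best first, with "conf" (0 to 1); they miss things now and then, are a little off and sometimes report something else, mostly with a low value. They report only what shows in the picture. A call takes as long as a camera call.
- models.search_frame(camera, name): "extent" ([left, top, right, bottom] in pixels, round what is visible of it).
The state is a dict: "t": time; "q": joint angles; "dq": joint speeds; "effort": joint torques, N m; "tool_pos": TCP position; "tool_rot": TCP orientation; "contact_force": force on the tool from outside, world axes, zero at the start; "wrist_torque": the same for the moment, N m; "opening": finger opening in m.
Only numpy, scipy, OpenCV 4.12 (cv2) and the standard library are available. Lean on these libraries where they do the work, as an engineer would, in place of code of your own. Each camera call takes 0.05 s, during which the arm holds its last target. There are 200 camera calls.

## Working session

There is one attempt and no reset: what is moved stays moved. The work goes in short steps, Python scripts to look and compute and a shell command to move; the robot and the scene stay as the last step left them, time stands still between calls to the robot, and variables do not carry over. Pictures are saved under pics/ and viewed, about 8 in all and at most 12, crops included, and the job is handed in when it is done.

```bash
ls; mkdir -p pics; python3 - <<'E'
from station import ctrl,get_image,calibration,models
import cv2,numpy as np
print(ctrl.get_obs(), ctrl.tcp_to_grasp)
for c in ("scene","side"):
    im=get_image(c); cv2.imwrite(f"pics/{c}0.png",im[:,:,::-1])
    for n in ("carrier","grip","keeper","keeper_bar","catch","keeper_hinge"):
        print(c,n,[(np.round(d["extent"]).tolist(),round(d["conf"],2)) for d in models.search_frame(c,n)[:2]])
    k=calibration(c);print(k)
E
```

```text
pics
{'t': 0.0, 'q': array([ 1.03396970e+00,  5.33423718e-02,  1.61429769e+00, -4.37075341e-05,
        1.47600788e+00, -1.18991929e-01]), 'dq': array([-0.00045231, -0.00032629, -0.00080481, -0.00074643,  0.00086039,
        0.00186962]), 'effort': array([ 1.66406617e-04, -3.93711913e+01, -3.70162332e+01, -1.29897562e-04,
        7.08896274e-03,  1.45495818e-06]), 'tool_pos': array([0.25329666, 0.57068468, 0.2300698 ]), 'tool_rot': array([-0.65143371, -3.0726746 ,  0.00307781]), 'contact_force': array([-0.01042395,  0.1050513 , -0.26707733]), 'wrist_torque': array([-0.00728553,  0.03017886, -0.00814204]), 'opening': 0.08543503451359968} 0.0187
scene carrier [([338.0, 230.0, 386.0, 292.0], 0.66)]
scene grip [([336.0, 226.0, 381.0, 293.0], 0.81)]
scene keeper []
scene keeper_bar []
scene catch [([340.0, 231.0, 383.0, 292.0], 0.9)]
scene keeper_hinge [([339.0, 227.0, 381.0, 297.0], 0.63)]
{'mtx': array([[602.72276451,   0.        , 318.08490075],
       [  0.        , 602.72276451, 254.58984488],
       [  0.        ,   0.        ,   1.        ]]), 'R': array([[-0.8346622 , -0.55043635,
[... 219 characters left out ...]
 grip [([304.0, 225.0, 417.0, 351.0], 0.81), ([203.0, 288.0, 255.0, 321.0], 0.29)]
side keeper [([363.0, 223.0, 419.0, 297.0], 0.79), ([367.0, 360.0, 410.0, 391.0], 0.23)]
side keeper_bar [([366.0, 221.0, 419.0, 290.0], 0.97)]
side catch [([306.0, 220.0, 418.0, 352.0], 0.85)]
side keeper_hinge [([304.0, 222.0, 419.0, 352.0], 0.55)]
{'mtx': array([[491.66974544,   0.        , 314.67135617],
       [  0.        , 491.66974544, 245.05295544],
       [  0.        ,   0.        ,   1.        ]]), 'R': array([[ 0.81520911, -0.57898386,  0.01455327],
       [-0.18802649, -0.28834095, -0.93888526],
       [ 0.54779572,  0.76265142, -0.34392247]]), 't': array([-0.43383212,  0.24033025,  0.8192262 ])}
```

```bash
python3 - <<'E'
import cv2,numpy as np
a=cv2.imread("pics/scene0.png");b=cv2.imread("pics/side0.png")
cv2.imwrite("pics/s1.png",np.vstack([np.hstack([cv2.resize(a,(400,300)),cv2.resize(b,(400,300))]),np.hstack([cv2.resize(a[190:340,260:460],(400,300),interpolation=2),cv2.resize(b[205:370,270:490],(400,300),interpolation=2)])]))
E
```

```text
(no output)
```

View pics/s1.png

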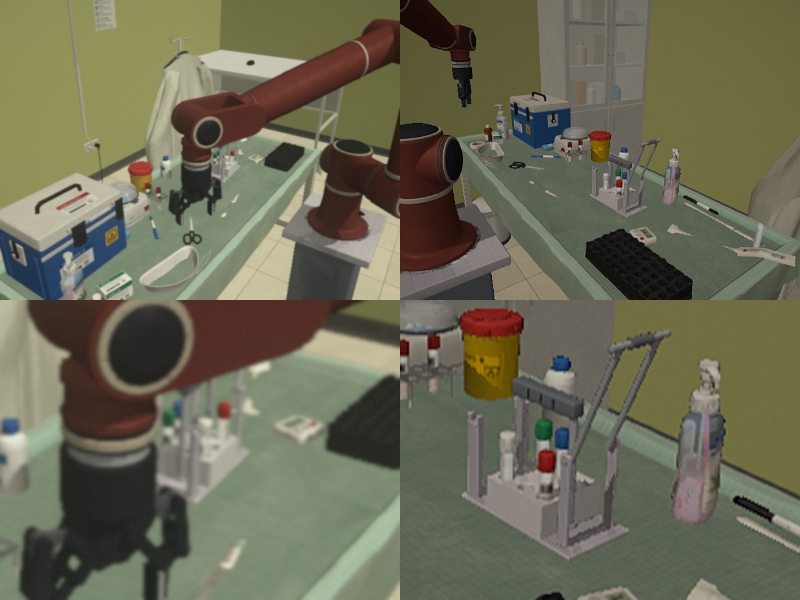

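```bash
python3 - <<'E'
import cv2
b=cv2.imread("pics/side0.png")
cv2.imwrite("pics/s2.png",cv2.resize(b[205:365,280:480],(750,600),interpolation=2))
E
```

```text
(no output)
```

View pics/s2.png

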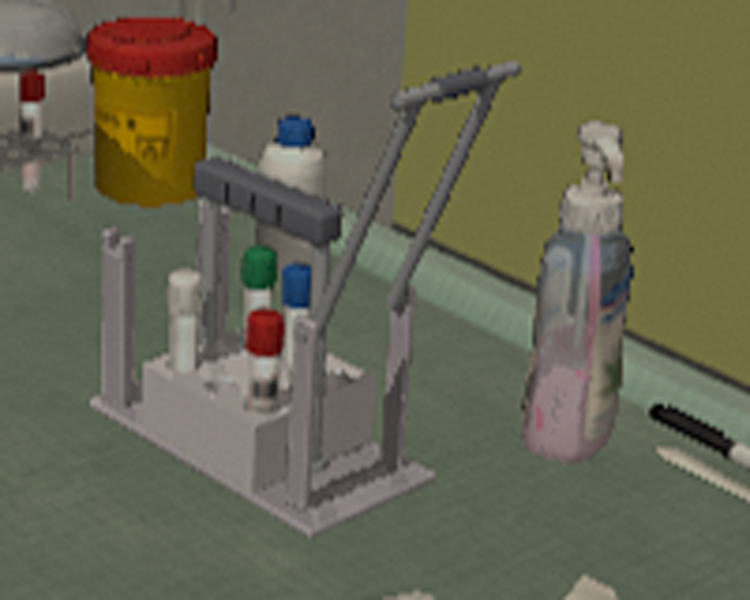

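The side view shows the whole carrier: hinge end at the right with corners at crop (310,533) and (435,475), near row white and red (the -x row), and the keeper leaning back with its bar at about (460,83). Next I fit the pose.

```bash
cat > fit.py <<'E'
import numpy as np
from scipy.optimize import least_squares
from station import calibration
def fit(P,uv,k,x0=None):  # P(q) -> Nx3 carrier points
    def f(p,w=0):
        c,s=np.cos(p[2]),np.sin(p[2]);A=P(p[3]);W=np.c_[c*A[:,0]-s*A[:,1]+p[0],s*A[:,0]+c*A[:,1]+p[1],A[:,2]]
        X=W@k["R"].T+k["t"];h=X@k["mtx"].T
        return (h[:,:2]/h[:,2:]-uv).ravel()
    best=min((least_squares(f,[.6,-.1,y,2.],loss="soft_l1") for y in np.arange(-3,3,.7)),key=lambda r:r.cost)
    return best.x,f(best.x).reshape(-1,2)
E
python3 - <<'E'
from fit import *
k=calibration("side")
uv=np.array([(310,533),(435,475),(93,402),(460,83),(398,103),(517,69),(305,320),(400,290),(117,237),(319,222),(207,178),(183,272),(264,313),(259,250),(297,268)])/3.75+[280,205]
def P(q):
    b=[-.07+.15*np.cos(q),.108+.15*np.sin(q)]
    return np.array([(-.048,-.092,0),(.048,-.092,0),(-.048,.092,0),(0,*b),(-.034,*b),(.034,*b),(-.036,-.07,.116),(.036,-.07,.116),(-.036,.08,.113),(0,-.05,.15),(0,.05,.15),(-.024,.032,.102),(-.024,-.032,.102),(.024,.032,.102),(.024,0,.102)])
x,r=fit(P,uv,k);print(x,np.degrees(x[2:]));print(r.round(1).tolist())
c,s=np.cos(x[2]),np.sin(x[2])
b=-.07+.15*np.cos(x[3]);print("bar",x[0]-s*b,x[1]+c*b,.108+.15*np.sin(x[3]))
E
```

```text
[ 0.54804214 -0.09990594  0.05768324  1.96232674] [  3.3050064  112.43304007]
[[-0.9, 2.4], [-0.2, 2.4], [-1.1, 1.2], [-0.6, 0.7], [2.6, -1.0], [-3.0, 1.0], [-0.1, -1.0], [0.9, -2.3], [0.8, -1.8], [3.2, 1.0], [-0.6, -2.0], [2.1, -0.4], [1.5, -0.8], [-1.0, -0.0], [-0.8, 0.0]]
bar 0.5553777197388085 -0.22693482936581605 0.24664891989769971
```

```bash
python3 -m creep '[[0,0,0,-0.02,0,0,7.85],[0,0,0,-0.02,0,0,7.85],[0,0,0,-0.02,0,0,7.85],[0,0,0,-0.02,0,0,7.85],[0,0,0,-0.02,0,0,7.85],[0,0,0,-0.02,0,0,7.85],[0,0,0,-0.02,0,0,7.85],[0,0,0,-0.02,0,0,7.85],[0,-0.04,0.0142,0,0,0,0],[0,-0.04,0.0142,0,0,0,0],[0,-0.04,0.0142,0,0,0,0],[0,-0.04,0.0142,0,0,0,0],[0,-0.04,0.0142,0,0,0,0],[0,-0.04,0.0142,0,0,0,0],[0,-0.04,0.0142,0,0,0,0],[0,-0.04,0.0142,0,0,0,0],[0,-0.04,0.0142,0,0,0,0],[0,-0.04,0.0142,0,0,0,0]]'
cat > st.py <<'E'
import numpy as np
from scipy.spatial.transform import Rotation as Ro
from station import ctrl
def st(x=.548,y=-.100,yaw=.0577):
    o=ctrl.get_obs();c,s=np.cos(yaw),np.sin(yaw);d=o["tool_pos"]-[x,y,0]
    M=Ro.from_rotvec(o["tool_rot"]).as_matrix()
    print("t",round(o["t"],2),"carrier-frame mm",np.round([1e3*(c*d[0]+s*d[1]),1e3*(-s*d[0]+c*d[1]),1e3*d[2]],1),"yaw of tool y",np.degrees(np.arctan2(M[1,1],M[0,1])).round(1),"tool z",M[:,2].round(3),"F",o["contact_force"].round(1),"op",o["opening"].round(4),"q",o["q"].round(2))
if __name__=="__main__": st()
E
python3 st.py
```

```text
t: 2.5
tool_pos: [0.4184, 0.1783, 0.3916]
tool_rot: [2.157, 2.283, 0.001]
contact_force: [1.0, 0.5, 0.6]
opening: 0.0Traceback (most recent call last):
  File "st.py", line 8, in <module>
    if __name__=="__main__": st()
                             ~~^^
  File "st.py", line 7, in st
    print("t",round(o["t"],2),"carrier-frame mm",np.round([1e3*(c*d[0]+s*d[1]),1e3*(-s*d[0]+c*d[1]),1e3*d[2]],1),"yaw of tool y",np.degrees(np.arctan2(M[1,1],M[0,1])).round(1),"tool z",M[:,2].round(3),"F",o["contact_force"].round(1),"op",o["opening"].round(4),"q",o["q"].round(2))
                                                                                                                                                                                                                                              ^^^^^^^^^^^^^^^^^^
AttributeError: 'float' object has no attribute 'round'
```

```bash
sed -i 's/o\["opening"\].round(4)/round(float(o["opening"]),4)/' st.py; python3 st.py; python3 - <<'E'
from station import *
import cv2,numpy as np
a=get_image("scene")[:,:,::-1]
d=models.search_frame("scene","keeper")[:1]+models.search_frame("scene","carrier")[:1]+models.search_frame("scene","gel_bottle")[:1];print(d)
w=get_image("wrist")[:,:,::-1]; cv2.imwrite("pics/w1.png",w)
cv2.imwrite("pics/s3.png",np.hstack([cv2.resize(a[150:330,280:420],(420,540),interpolation=2),cv2.resize(w,(380,540))]))
E
```

```text
t 2.5 carrier-frame mm [-113.3  285.3  391.6] yaw of tool y 3.3 tool z [ 0.001  0.    -1.   ] F [1.  0.5 0.6] op 0.0 q [ 0.24 -0.4   1.75  0.    1.79  0.18]
[{'extent': [261.1, 247.1, 273.7, 285.4], 'conf': 0.61}, {'extent': [329.4, 180.5, 395.8, 295.9], 'conf': 0.62}, {'extent': [317.4, 193.5, 342.3, 253.1], 'conf': 0.83}]
```

View pics/s3.png

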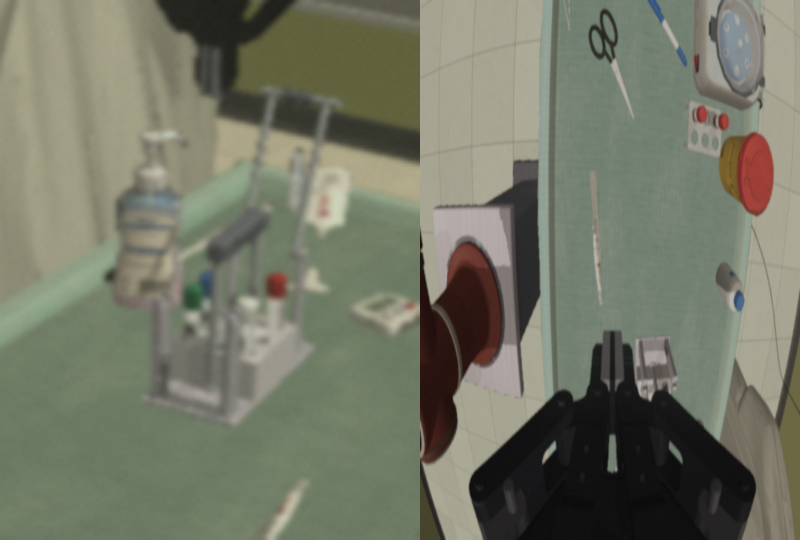

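The scene view shows the carrier unobstructed, with its catch end near: base corners at crop (147,398), (238,420), (312,350) and keeper bar ends at (267,92) and (335,102). I'll refine the fit with both cameras.

```bash
python3 - <<'E'
import numpy as np
from scipy.optimize import least_squares
from station import calibration
ks,kc=calibration("side"),calibration("scene")
uvs=np.array([(310,533),(435,475),(93,402),(460,83),(398,103),(517,69),(305,320),(400,290),(117,237),(319,222),(207,178),(183,272),(264,313),(259,250),(297,268)])/3.75+[280,205]
uvc=np.array([(147,398),(238,420),(312,350),(267,92),(335,102),(228,250),(260,215),(277,277),(247,300),(207,275),(193,288)])/3+[280,150]
def Pb(q): return [-.07+.15*np.cos(q),.108+.15*np.sin(q)]
def Ps(q):
    b=Pb(q);return np.array([(-.048,-.092,0),(.048,-.092,0),(-.048,.092,0),(0,*b),(-.030,*b),(.030,*b),(-.036,-.07,.116),(.036,-.07,.116),(-.036,.08,.113),(0,-.05,.15),(0,.05,.15),(-.024,.032,.102),(-.024,-.032,.102),(.024,.032,.102),(.024,0,.102)])
def Pc(q):
    b=Pb(q);return np.array([(.048,.092,0),(-.048,.092,0),(-.048,-.092,0),(.03,*b),(-.03,*b),(0,.05,.15),(0,-.05,.15),(-.024,-.032,.102),(-.024,.032,.102),(.024,0,.102),(.024,.032,.102)])
def proj(A,p,k):
    c,s=np.cos(p[2]),np.sin(p[2]);W=np.c_[c*A[:,0]-s*A[:,1]+p[0],s*A[:,0]+c*A[:,1]+p[1],A[:,2]]
    h=(W@k["R"].T+k["t"])@k["mtx"].T;return h[:,:2]/h[:,2:]
f=lambda p:np.r_[(proj(Ps(p[3]),p,ks)-uvs).ravel(),(proj(Pc(p[3]),p,kc)-uvc).ravel()]
r=least_squares(f,[.548,-.1,.0577,1.96],loss="soft_l1");p=r.x;print(p);print(f(p).reshape(-1,2)[15:].round(1).tolist())
# gel bottle top (pump) from boxes, rough: base centre
for n,k,u in(("gel scene",kc,(330,251)),("gel side",ks,(280+570/3.75,205+450/3.75))):
    d=k["R"].T@np.linalg.solve(k["mtx"],[*u,1]);c=-k["R"].T@k["t"];print(n,c-d*c[2]/d[2])
E
```

```text
[ 0.54560036 -0.10145044  0.07548665  1.95716499]
[[-1.8, 1.3], [-1.4, 2.8], [0.7, -0.2], [1.5, -0.8], [-2.1, -0.5], [-4.6, 0.4], [0.2, -0.2], [-1.4, -1.5], [-1.0, -0.8], [1.9, -0.5], [1.5, -0.7]]
gel scene [ 0.6943195  -0.19095954  0.        ]
gel side [ 0.69156278 -0.204948    0.        ]
```

```bash
sed -i 's/x=.548,y=-.100,yaw=.0577/x=.546,y=-.1012,yaw=.068/' st.py; python3 -m creep '[[0,-0.0463,0.0113,0,0,0,0],[0,-0.0463,0.0113,0,0,0,0],[0,-0.0463,0.0113,0,0,0,0],[0,-0.0463,0.0113,0,0,0,0],[0,-0.0463,0.0113,0,0,0,0],[0,-0.0463,0.0113,0,0,0,0],[0,-0.0463,0.0113,0,0,0,0],[0,-0.0463,0.0113,0,0,0,0],[0,-0.0463,0.0113,0,0,0,0],[0,-0.0463,0.0113,0,0,0,-0.6],[0,0,0,0.04,0,0,0],[0,0,0,0.04,0,0,0],[0,0,0,0.04,0,0,0],[0,0,0,0.04,0,0,0],[0,0,0,0,0,0,0],[0,0,0,0,0,0,0]]'; python3 st.py; python3 - <<'E'
from station import *
import cv2,numpy as np
a=get_image("side")[:,:,::-1];w=get_image("wrist")[:,:,::-1]
cv2.imwrite("pics/s4.png",np.hstack([cv2.resize(a[165:345,280:420],(420,540),interpolation=2),cv2.resize(w,(380,540))]))
E
```

```text
t: 4.35
tool_pos: [0.5579, -0.2744, 0.2313]
tool_rot: [-2.142, -2.296, 0.0]
contact_force: [-0.4, 0.1, 0.1]
opening: -0.0002
t 4.35 carrier-frame mm [ 1.000e-01 -1.736e+02  2.313e+02] yaw of tool y 4.0 tool z [-0.001  0.001 -1.   ] F [-0.4  0.1  0.1] op -0.0002 q [-0.58  0.05  1.62  0.    1.48 -0.65]
```

View pics/s4.png

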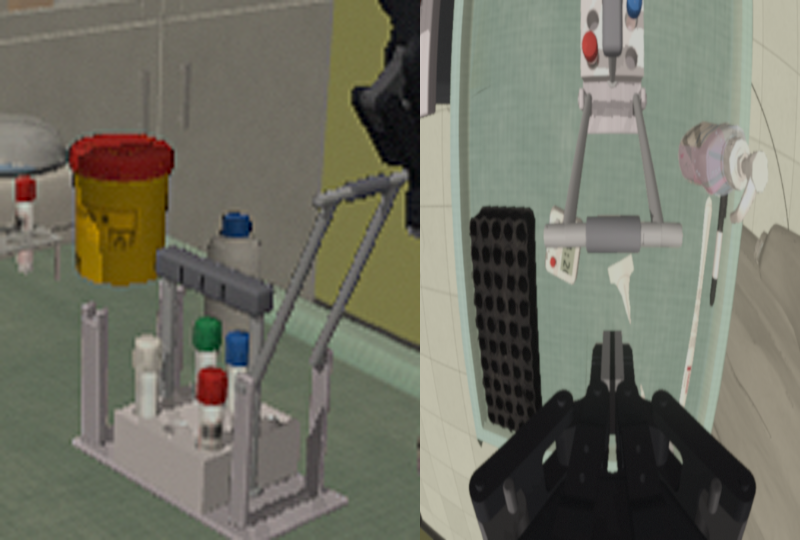

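```bash
python3 -m creep '[[0,0.012,0,-0.0015,0,0,0],[0,0.012,0,-0.0015,0,0,0],[0,0.012,0,-0.0015,0,0,0],[0,0.012,0,-0.0015,0,0,0],[0,0.012,0,-0.0015,0,0,0],[0,0.012,0,-0.0015,0,0,0],[0,0.012,0,-0.0015,0,0,0],[0,0.012,0,-0.0015,0,0,0],[0,0.012,0,-0.0015,0,0,0],[0,0.012,0,0,0,0,0],[0,0.012,0,0.005,0,0,0],[0,0.012,0,0.006,0,0,0],[0,0.012,0,0.006,0,0,0],[0,0.012,0,0.006,0,0,0],[0,0.012,0,0.006,0,0,0],[0,0,0,0,0,0,0]]'; python3 st.py; python3 - <<'E'
from station import *
import cv2,numpy as np
a=get_image("side")[:,:,::-1];w=get_image("wrist")[:,:,::-1]
cv2.imwrite("pics/s5.png",np.hstack([cv2.resize(a[165:345,280:420],(420,540),interpolation=2),cv2.resize(w,(380,540))]))
E
```

```text
t: 6.05
tool_pos: [0.5443, -0.0945, 0.2141]
tool_rot: [-2.142, -2.295, 0.001]
contact_force: [0.7, 0.2, 0.2]
opening: -0.0
t 6.05 carrier-frame mm [ -1.2   6.8 214.1] yaw of tool y 4.0 tool z [-0.003  0.001 -1.   ] F [0.7 0.2 0.2] op -0.0 q [-0.31 -0.11  1.8   0.    1.45 -0.38]
```

View pics/s5.png

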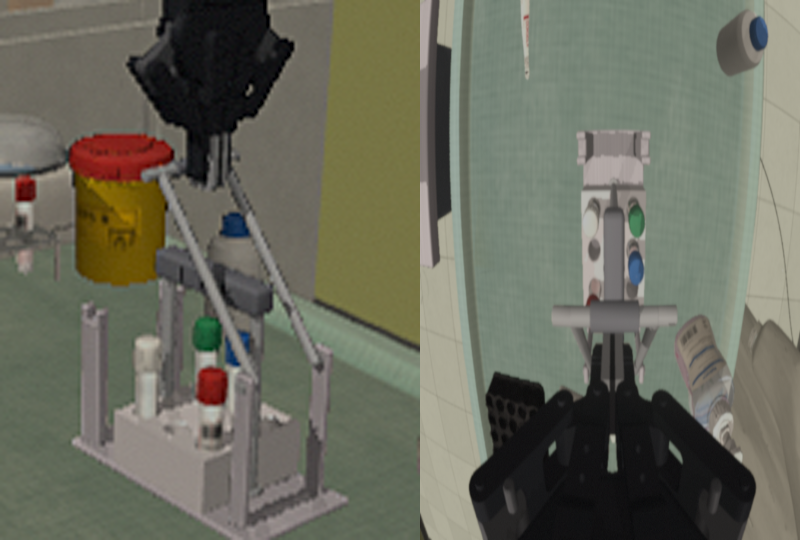

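```bash
python3 -m creep '[[0,-0.012,0,0,0,0,0],[0,0,0,-0.04,0,0,0],[0,0.032,0.001,0,0,0,0],[0,0,0,0,0,0,0],[0,0,0,0.019,0,0,0],[0,0.009,0,0.015,0,0,0],[0,0.009,0,0.01,0,0,0],[0,0.008,0,0.01,0,0,0],[0,0.007,0,0.011,0,0,0],[0,0.006,0,0.012,0,0,0],[0,0.005,0,0.012,0,0,0],[0,0.004,0,0.012,0,0,0],[0,0.003,0,0.013,0,0,0],[0,0.001,0,0.013,0,0,0],[0,0,0,0,0,0,0],[0,0,0,0,0,0,0]]'; python3 st.py
```

```text
t: 7.75
tool_pos: [0.5411, -0.0245, 0.1283]
tool_rot: [-2.145, -2.294, 0.001]
contact_force: [0.4, 0.3, 0.4]
opening: 0.0002
t 7.75 carrier-frame mm [  0.3  76.8 128.3] yaw of tool y 3.9 tool z [-0.001 -0.    -1.   ] F [0.4 0.3 0.4] op 0.0002 q [-0.18 -0.06  1.9  -0.    1.3  -0.25]
```

Now the final press in small steps.

```bash
python3 -m creep '[[0,0.002,0,0.005,0,0,0],[0,0,0,0.005,0,0,0],[0,0,0,0.002,0,0,0],[0,0,0,0.002,0,0,0],[0,0,0,0,0,0,0]]'; python3 st.py;  python3 - <<'E'
from station import *
import cv2,numpy as np
a=get_image("side")[:,:,::-1];w=get_image("wrist")[:,:,::-1]
cv2.imwrite("pics/s6.png",np.hstack([cv2.resize(a[195:350,280:420],(488,540),interpolation=2),cv2.resize(w[100:400,200:440],(312,540),interpolation=2)]))
E
```

```text
t: 8.25
tool_pos: [0.541, -0.0224, 0.1145]
tool_rot: [-2.145, -2.295, 0.0]
contact_force: [0.2, 0.9, -0.9]
opening: -0.0001
t 8.25 carrier-frame mm [  0.3  79.  114.5] yaw of tool y 3.9 tool z [-0.001  0.    -1.   ] F [ 0.2  0.9 -0.9] op -0.0001 q [-0.18 -0.04  1.91 -0.    1.27 -0.25]
```

View pics/s6.png

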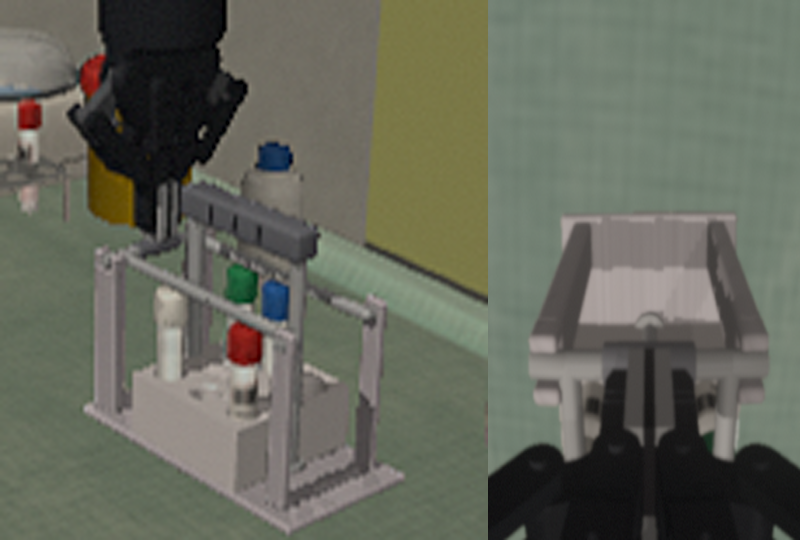

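The keeper is down: the bar is entering the forks at crop (110,255), with nothing displaced. I'll press further until it hits the stop.

```bash
python3 -m creep '[[0,0,0,0.001,0,0,0],[0,0,0,0.001,0,0,0],[0,0,0,0,0,0,0]]'; python3 st.py
```

```text
t: 8.65
tool_pos: [0.5415, -0.0224, 0.1138]
tool_rot: [2.145, 2.295, 0.001]
contact_force: [-1.6, -0.2, 4.3]
opening: -0.0001
t 8.65 carrier-frame mm [  0.9  78.9 113.8] yaw of tool y 3.9 tool z [ 0.001 -0.    -1.   ] F [-1.6 -0.2  4.3] op -0.0001 q [-0.18 -0.04  1.91 -0.    1.27 -0.25]
```

```bash
python3 -m creep '[[0,0,0,0.001,0,0,0],[0,0,0,0.001,0,0,0],[0,0,0,0,0,0,0]]'; python3 st.py
```

```text
t: 8.95
tool_pos: [0.5418, -0.0224, 0.1133]
tool_rot: [2.145, 2.295, 0.001]
contact_force: [-5.5, 0.3, 10.9]
opening: -0.0002
t 8.95 carrier-frame mm [  1.2  78.9 113.3] yaw of tool y 3.9 tool z [ 0.001 -0.    -1.   ] F [-5.5  0.3 10.9] op -0.0002 q [-0.18 -0.04  1.91  0.    1.27 -0.25]
```

```bash
python3 -m creep '[[0,0,0,-0.01,0,0,0],[0,0,0,-0.04,0,0,0],[0,0,0,-0.045,0,0,0],[0,0,0,-0.045,0,0,0],[1,-0.03,0,0,0,0,0],[1,-0.03,0,0,0,0,0],[1,-0.02,0,0,0,0,0],[1,0,0,0,0,0,0],[1,0,0,0,0,0,0],[1,0,0,0,0,0,0]]' 50; python3 st.py;  python3 - <<'E'
from station import *
import cv2,numpy as np
a=get_image("side")[:,:,::-1];w=get_image("wrist")[:,:,::-1]
cv2.imwrite("pics/s7.png",np.hstack([cv2.resize(a[195:350,280:420],(488,540),interpolation=2),cv2.resize(w[100:400,200:440],(312,540),interpolation=2)]))
E
```

```text
t: 9.95
tool_pos: [0.5464, -0.1014, 0.2505]
tool_rot: [-2.144, -2.295, -0.0]
contact_force: [-0.1, -0.0, 0.6]
opening: 0.0843
t 9.95 carrier-frame mm [ 4.000e-01 -2.000e-01  2.505e+02] yaw of tool y 3.9 tool z [-0.  0. -1.] F [-0.1 -0.   0.6] op 0.0843 q [-0.32 -0.12  1.75  0.    1.51 -0.39]
```

View pics/s7.png

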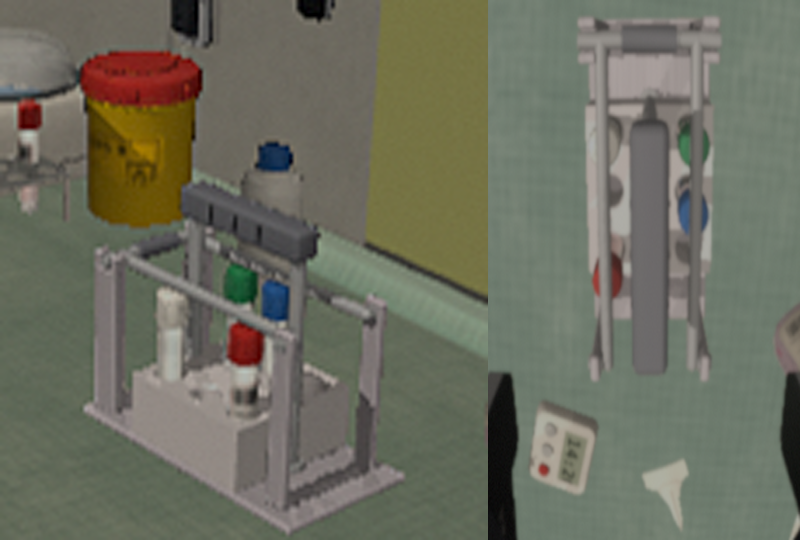

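The keeper is seated (bar in the forks, arms level) and the grip is centred between the fingers at column 650. I'll descend and grip.

```bash
python3 -m creep '[[1,0,0,0.03,0,0,0],[1,0,0,0.03,0,0,0],[1,0,0,0.03,0,0,0],[1,0,0,0.02,0,0,0],[1,0,0,0.009,0,0,0],[1,0,0,0,0,0,0],[0,0,0,0,0,0,0],[0,0,0,0,0,0,0],[0,0,0,0,0,0,0],[0,0,0,0,0,0,0],[0,0,0,0,0,0,0],[0,0,0,0,0,0,0],[0,0,0,0,0,0,0],[0,0,0,0,0,0,0]]' 60; python3 st.py
```

```text
t: 11.45
tool_pos: [0.5472, -0.1024, 0.1327]
tool_rot: [2.144, 2.294, 0.001]
contact_force: [-0.3, -0.2, 5.0]
opening: 0.019
t 11.45 carrier-frame mm [  1.1  -1.3 132.7] yaw of tool y 3.9 tool z [ 0.002 -0.001 -1.   ] F [-0.3 -0.2  5. ] op 0.019 q [-0.32 -0.03  1.86 -0.    1.3  -0.39]
```

```bash
python3 -m creep '[[0,0,0,-0.003,0,0,0],[0,0,0,-0.006,0,0,0],[0,0,0,-0.01,0,0,0],[0,0,0,-0.012,0,0,0],[0,0,0,-0.012,0,0,0],[0,0,0,-0.012,0,0,0],[0,0,0,-0.012,0,0,0],[0,0,0,-0.012,0,0,0],[0,0,0,-0.012,0,0,0],[0,0,0,-0.012,0,0,0],[0,0,0,-0.012,0,0,0],[0,0,0,-0.012,0,0,0],[0,0,0,-0.01,0,0,0],[0,0,0,-0.006,0,0,0],[0,0,0,-0.003,0,0,0],[0,0,0,0,0,0,0],[0,0,0,0,0,0,0],[0,0,0,0,0,0,0],[0,0,0,0,0,0,0]]'; python3 st.py;  python3 - <<'E'
from station import *
import cv2,numpy as np
a=get_image("side")[:,:,::-1];w=get_image("scene")[:,:,::-1]
cv2.imwrite("pics/s8.png",np.hstack([cv2.resize(a[130:330,270:430],(432,540),interpolation=2),cv2.resize(w[110:290,300:420],(360,540),interpolation=2)]))
E
```

```text
t: 13.35
tool_pos: [0.5463, -0.1021, 0.2772]
tool_rot: [-2.145, -2.294, 0.001]
contact_force: [0.5, 0.1, -5.0]
opening: 0.0187
t 13.35 carrier-frame mm [  0.3  -0.9 277.2] yaw of tool y 3.9 tool z [-0.001  0.    -1.   ] F [ 0.5  0.1 -5. ] op 0.0187 q [-0.32 -0.14  1.72 -0.    1.56 -0.39]
```

View pics/s8.png

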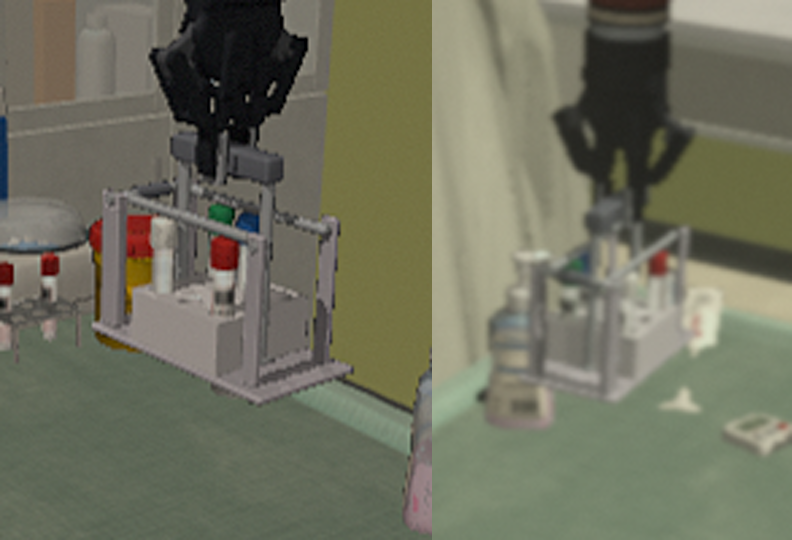

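The carrier is clear of the table, with the keeper shut and all four tubes in place. I'll check level by projecting where its corners should be.

```bash
python3 - <<'E'
import numpy as np
from station import calibration,ctrl
k=calibration("side");p=(.546,-.101,.068)
A=np.array([(-.048,-.092,0),(.048,-.092,0),(-.048,.092,0),(-.036,-.07,.116),(.036,-.07,.116),(-.036,.08,.113),(0,-.05,.15),(0,.05,.15)])
c,s=np.cos(p[2]),np.sin(p[2]);W=np.c_[c*A[:,0]-s*A[:,1]+p[0],s*A[:,0]+c*A[:,1]+p[1],A[:,2]+.1445]
h=(W@k["R"].T+k["t"])@k["mtx"].T
print(((h[:,:2]/h[:,2:]-[270,130])*2.7).round().tolist())
o=ctrl.get_obs();print(o["wrist_torque"],o["contact_force"],o["dq"].round(3))
E
```

```text
[[258.0, 409.0], [353.0, 375.0], [90.0, 331.0], [256.0, 234.0], [330.0, 216.0], [114.0, 191.0], [276.0, 170.0], [178.0, 143.0]]
[-0.04018545  0.00794314 -0.01380534] [ 0.38533854  0.26374127 -4.64505198] [ 0.001 -0.001 -0.002  0.001 -0.    -0.002]
```

```bash
python3 -c "
from station import finish_job;print(finish_job())"
```

```text
the job is handed in; nothing more can be done
None
```

The keeper is shut and the arm is holding the carrier by its grip, about 14.5 cm above the table. I handed the job in after about 13.5 s of the 51 s allowed.

- **Keeper:** I pushed it over with the closed fingertips, then pressed the cross bar down until it met its stop at about 11 N. The fingertips ended at 113 mm, against the 114 mm expected for a shut keeper. The pictures show the bar in the catch forks before and after the lift.
- **Lift:** I gripped across the 20 mm width (60 N commanded), and the fingers read about 19 mm apart. The load reads about 5 N and the wrist torque is close to zero.
- **Level and still:** The carrier's corners in the side picture lie within about 3 px of where a level carrier would be. The fit showed the same small offsets while it stood on the table. Joint speeds are about zero.
- **Tubes and surroundings:** All four tubes showed in their wells with the keeper shut, just before I gripped it. In the last pictures red, green, blue and white are still visible, though green and blue are partly hidden. I saw nothing shifted around the carrier, but did not measure the bystanders one by one.

No check failed. The carrier's yaw differed by about 1° between the one-camera and two-camera fits, so I used a value between them.

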